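# Scrape the pot shards from the pantry tray into the tilt-out bin

### The arm

A 7-joint arm with a two-finger parallel gripper is mounted at the origin on the work surface. World frame = base frame: x ahead of the robot, y to its left, z up, the work surface at z = 0. Lengths are in mm, angles in rad, forces in N, time in s.
With the tool pointing down it reaches from about 425 to 1025 mm from the base axis. Payload 3.6 kg.
Tool frame: the origin (TCP) lies between the finger pads; the fingertips stand 8 mm ahead of it and the grasp point (between the pads) lies 11 mm behind it; z points along the fingers, y is the line along which they close (so a half turn about z gives the same grasp; the last joint's range is limited). The gripper opens to 85 mm and grips with 20 to 120 N. Pads are 22 mm wide; open, the fingers measure 114 mm over their backs; the gripper's body (76 mm by 85 mm) begins 54 mm behind the grasp point. The pads swing forward as they close: fully open they stand 13 mm farther back than shut.
Start: joints at [-1.284, 0.591, 0.048, 1.609, -0.033, 0.943, -0.034], TCP at [268.779, 673.341, 208.702] pointing down, gripper open.
Joint ranges: [-2.69, 2.69], [-0.47, 2.24], [-1.27, 1.36], [0.19, 2.51], [-1.53, 4.68], [0.08, 2.07], [-3.09, 3.09]. Speed limits (rad/s): [2.57, 2.57, 3.14, 3.14, 3.14, 3.14, 3.14].

### API

Orientations are given as a unit quaternion [w, x, y, z].
In Python, from plant import manip, viewer gives the robot as it stands.
- The arm moves only by the tool jog_arm, never from a script. Its argument "moves" is a list of rows, each a list of 6 numbers: the shift along the tool's x, y, z scaled (see below), then the turn, a rotation vector about the tool's x, y, z scaled (see below). In form: [[x, y, z, ax, ay, az], ...]. A call has 1 to 12 rows; each row shifts and turns the commanded pose from where the row before left it, along the tool's axes as they then stand; what a row does not reach is not made up. The controller multiplies each number of a shift by 0.15 m and each number of a turn by pi rad. A row lasts 1/10 s, in which the tool goes at most 50 mm and 8.59 degrees, less where a joint would pass 70% of its speed; a pose out of reach is approached as far as the arm can. A call with a number of a shift or a turn outside -1 to 1 is refused whole. A call with a gripper value outside its range is refused whole. "fingers" is the closure, from 0 (fully open) to 1 (shut), set as the call begins (left out, the last holds). The fingers move at their own pace and stop on an object; "grip_force" is the grip in N (left out, the last holds). Time passes only in rows, so rows that do not move let the fingers close. It gives the time, the measured TCP pose, the force, the opening and the grip force at its end, in the units of the state.
- manip.sense(): the state, without advancing time (a new reading comes with each control period).
- viewer.snapshot(name): name is "scene" or "top" or "wrist"; returns a dict with "img" (420x560x3 uint8, red, green, blue), "intrinsics" (3x3 intrinsics, pixels), "dist" ([k1, k2, p1, p2, k3] as OpenCV has them; the pictures are not rectified), "pose" (4x4, takes a point from camera to world coordinates). Camera axes: x right, y down, z forward; pixel columns grow to the right and rows downward; lengths in mm; the calibration is good to about 2 mm. A picture is of the moment at which its call begins. There is no depth.
- manip.finish_job(): hands the job in; it is judged then, once.
The state is a dict: "clock": time; "qpos": joint angles; "joint_velocities": joint speeds; "joint_efforts": joint torques, N m; "tcp_pos": TCP position; "eef_rot": TCP orientation; "wrist_force": force on the tool from outside, world axes, zero at the start; "wrist_torque": the same for the moment, N m; "width": finger opening in mm; "finger_force": force on a finger pad.
Only numpy, scipy, OpenCV 4.12 (cv2) and the standard library are available. Lean on these libraries where they do the work, as an engineer would, in place of code of your own. Each camera call takes 0.05 s, during which the arm holds its last target. There are 200 camera calls.

### The job

A pot has broken on the pantry tray: tilt the bin right out, then reach under the wire riser with the beech scraper, set it down behind all four shards and, pressing it on the steel with a steady 10 N or so right up to the tray's open edge, draw the shards off into the bin. The shards are sharp, so the gripper must not touch them, and the other things stay standing where they are. Finally lay the scraper back on the tray, head down, and push the bin fully shut.

Things in the scene. Friction and masses are not known exactly. Their poses are not given: they have to be found in the camera images.
- unit: low beech shelf unit, fixed, 390 mm (x) by 455 mm (y), 150 mm high; origin on the table, z up, -x is its front, where the tilt-out bin is. Its top spans x -180..210, y -190..265 mm in this frame and is covered by the tray
- tray: galvanised steel tray fixed on the unit, axes as unit, origin 150 mm above the unit's: 3 mm sheet, so its floor surface is 3 mm above this origin. 13 mm high lips all round except an opening in the front lip, y -166..46 mm, above the bin; there the sheet ends flat at x = -186 mm
- tray_lip (a point): middle of the tray's open front edge, on its floor surface; axes as unit
- riser (a point): middle of the front edge of a fixed wire riser over the back of the lane, at the level of its wire top's underside, 112 mm above the tray floor; axes as unit. The top is 8 mm thick and runs 132 mm back (+x) and 100 mm to each side; an 8 mm leg at each corner; jars stand on it
- bin (a joint): angle of the tilt-out bin in the front of the unit: 0 shut, 0.75 rad tilted right out (top towards the unit's -x); a stiff hinge, stays where it is left
- bin_handle (a point): middle of the bin's bar handle (round 10 mm bar, 110 mm along the unit's y, 50 mm in front of the panel and 19 mm above its top edge); it moves with the bin. Shut, it is 147 mm above the table. In bin axes it lies 50 mm in front of and 135 mm above the hinge line
- bin_in (a point): centre of the bin's inner floor (82 by 200 mm inside); axes as the unit's when shut, turning with the bin. The hinge is the line along y 48 mm towards -x of this point, level with it, 12 mm above the table. Front panel 116 mm high, back wall 85 mm. Shut, the bin is under the tray; right out, its mouth reaches about 75 mm in front of the tray's edge
- scraper: beech scraper: block head 40 mm (x) by 120 mm (y) by 54 mm high, whose lower part is a sprung sole that gives up to 14 mm under pressure; handle 18 mm wide, 26 mm tall, 200 mm long, rising at 18 degrees from the head towards -x. Lies head down on the tray, stable by itself. Origin: centre of the unpressed sole's underside, z up; about 0.2 kg, the head is weighted
- scraper_grip (a point): point on the handle's centre line to hold it by: 120 mm in front of the head's centre (its -x) and 79 mm above the unpressed sole's underside
- scraper_edge (a point): middle of the lower edge (sole unpressed) of the head's handle-side face, the face that pushes when the scraper is drawn towards its handle
- shard0: shard of a broken terracotta pot, two flat facets meeting at a shallow ridge, about 30 by 26 mm and 12 mm high, lying on the tray; origin: centre of its underside, z up, any yaw
- shard1: shard of a broken terracotta pot, two flat facets meeting at a shallow ridge, about 26 by 28 mm and 12 mm high, lying on the tray; origin: centre of its underside, z up, any yaw
- shard2: shard of a broken terracotta pot, two flat facets meeting at a shallow ridge, about 32 by 22 mm and 12 mm high, lying on the tray; origin: centre of its underside, z up, any yaw
- shard3: shard of a broken terracotta pot, two flat facets meeting at a shallow ridge, about 28 by 24 mm and 12 mm high, lying on the tray; origin: centre of its underside, z up, any yaw
- sugar: glass sugar dispenser with steel spout, 70 mm wide, 132 mm high, on the riser; origin under its centre
- jar: small amber jar, 52 mm wide, 70 mm high, on the riser; origin under its centre
- basin: aluminium pudding basin, 110 mm wide, 65 mm high, on the tray in its far back corner; origin under its centre
- spray: red plastic spray bottle with trigger, 74 mm wide, 203 mm high, on the tray behind the scraper; origin under its centre
- spoonrest: ceramic spoon rest, 88 mm round dish with a tab, 14 mm high, at the far side of the tray; origin under its centre
- canister: steel canister, 80 mm wide, 120 mm high, on the table; origin under its centre
Mind the look-alikes: they are no part of the job. What is shaped like the shard2 but blue is not meant.

How it is judged (in metres and radians):
On the way, in this order (a step that is already met when the one before it is completed fails the run):
1. the bin is tilted out (over 0.6 rad) (value of joint bin above 0.6 rad), for 0.1 s.
2. the scraper is pressed on the tray (over 7 N), its pushing face behind every shard that is still on the tray (contact force between scraper and tray above 7 N and x of each of shard0, shard1, shard2, shard3 in the frame of scraper_edge below 0 m and x of scraper_edge in the frame of tray_lip above 0.2 m), for 0.15 s.
3. halfway (pushing face 40 to 140 mm from the open edge) it is still pressed on the tray (over 7 N) (contact force between scraper and tray above 7 N and x of scraper_edge in the frame of tray_lip between 0.04 and 0.14 m), for 0.1 s.
4. drawn to the open edge (pushing face within 30 mm of it or past it), the scraper is still pressed on the tray (over 7 N) (contact force between scraper and tray above 7 N and x of scraper_edge in the frame of tray_lip below 0.03 m and y of scraper_edge in the frame of tray_lip between -0.1 and 0.1 m), for 0.1 s.
At the end, for the whole second after the job is handed in: all four shards lie inside the bin, the bin is shut (under 0.05 rad), and the scraper lies released and at rest on the tray, head down (underside of its head within the tray and less than 40 mm above its floor, tilted under 15 degrees) (x of shard0 in the frame of bin_in between -0.045 and 0.045 m and y of shard0 in the frame of bin_in between -0.103 and 0.103 m and z of shard0 in the frame of bin_in between -0.006 and 0.09 m and x of shard1 in the frame of bin_in between -0.045 and 0.045 m and y of shard1 in the frame of bin_in between -0.103 and 0.103 m and z of shard1 in the frame of bin_in between -0.006 and 0.09 m and x of shard2 in the frame of bin_in between -0.045 and 0.045 m and y of shard2 in the frame of bin_in between -0.103 and 0.103 m and z of shard2 in the frame of bin_in between -0.006 and 0.09 m and x of shard3 in the frame of bin_in between -0.045 and 0.045 m and y of shard3 in the frame of bin_in between -0.103 and 0.103 m and z of shard3 in the frame of bin_in between -0.006 and 0.09 m and value of joint bin below 0.05 rad and x of scraper in the frame of tray_lip between 0 and 0.4 m and y of scraper in the frame of tray_lip between -0.13 and 0.35 m and z of scraper in the frame of tray_lip between -0.005 and 0.04 m and angle between scraper's own z axis and vertical below 0.26 rad and linear speed of scraper below 0.02 m/s); the robot touches nothing.
It fails at once if the fingers touch a shard (over 0.5 N) (contact force between the fingers and shard0 above 0.5 N or contact force between the fingers and shard1 above 0.5 N or contact force between the fingers and shard2 above 0.5 N or contact force between the fingers and shard3 above 0.5 N).
It fails at once if the scraper is pressed on the tray with more than 25 N (contact force between scraper and tray above 25 N).
It fails at once if a bystander is moved more than 30 mm or tipped more than 0.35 rad (distance of any of sugar, jar, basin, spray, spoonrest, canister from where it was at the start of the episode above 0.03 m or angle between any of sugar, jar, basin, spray, spoonrest, canister's own z axis and vertical above 0.35 rad).
It also fails if it takes over 72 s, if anything falls off the work surface, if the arm or the gripper's body presses on something with over 40 N, if the wrist force passes 120 N, or if a joint passes its speed limit or range.

## Working session

There is one attempt and no reset: what is moved stays moved. The work goes in short steps, Python scripts to look and compute and a tool call to move; the robot and the scene stay as the last step left them, time stands still between calls to the robot, and variables do not carry over. Pictures are saved under pics/ and viewed, at most 10 in all, crops included, and the job is handed in when it is done.

Besides the shell and the picture viewer there is one more tool, called after ">>>" as a command line: name --pt "numbers of a row" for each row, then --argument value for the rest. jog_arm: Moves the arm, as the interface text tells. Shifts and turns lie within -1 to 1; 1 stands for 0.15 m of shift or pi rad of turn. Its arguments: {"type":"object","properties":{"moves":{"type":"array"},"fingers":{"type":"number"},"grip_force":{"type":"number"}},"required":["moves"]}

```bash
ls; mkdir -p pics; cat > h.py <<'E'
import numpy as np, cv2
from plant import manip, viewer
def snap(name, fn=None):
    s=viewer.snapshot(name)
    if fn: cv2.imwrite('pics/'+fn, cv2.cvtColor(np.array(s['img']),cv2.COLOR_RGB2BGR))
    return s
def ray(s,uv):
    uv=np.array(uv,float).reshape(-1,1,2)
    n=cv2.undistortPoints(uv,np.array(s['intrinsics'],float),np.array(s['dist'],float)).reshape(-1,2)
    P=np.array(s['pose']);d=np.c_[n,np.ones(len(n))]@P[:3,:3].T
    return P[:3,3],d
def onplane(s,uv,z):
    o,d=ray(s,uv); return o+d*((z-o[2])/d[:,2])[:,None]
def tri(s1,uv1,s2,uv2):
    o1,d1=ray(s1,uv1);o2,d2=ray(s2,uv2);out=[]
    for a,b in zip(d1,d2):
        t=np.linalg.lstsq(np.c_[a,-b],o2-o1,rcond=None)[0]
        p,q=o1+a*t[0],o2+b*t[1]; out.append(np.r_[(p+q)/2,np.linalg.norm(p-q)])
    return np.array(out)
def proj(s,p):
    P=np.linalg.inv(np.array(s['pose']));r,_=cv2.Rodrigues(P[:3,:3])
    return cv2.projectPoints(np.array(p,float).reshape(-1,1,3),r,P[:3,3],np.array(s['intrinsics'],float),np.array(s['dist'],float))[0].reshape(-1,2)
E
python3 - <<'E'
from h import *
import pickle
d={}
for n in ('scene','top','wrist'):
    s=snap(n,n+'0.png');d[n]=s;P=np.array(s['pose']);print(n,P.round(2).tolist(),np.array(s['intrinsics']).round(1).tolist())
pickle.dump(d,open('s0.pkl','wb'))
print(manip.sense())
E
```

```text
pics
scene [[-0.37, 0.64, -0.67, 1355.15], [0.93, 0.24, -0.28, 401.65], [-0.01, -0.72, -0.69, 976.5], [0.0, 0.0, 0.0, 1.0]] [[543.2, 0.0, 269.3], [0.0, 543.2, 207.6], [0.0, 0.0, 1.0]]
top [[-0.02, -0.99, 0.16, 446.91], [-1.0, 0.02, 0.02, 59.6], [-0.02, -0.16, -0.99, 1237.15], [0.0, 0.0, 0.0, 1.0]] [[515.0, 0.0, 281.8], [0.0, 515.0, 214.7], [0.0, 0.0, 1.0]]
wrist [[0.37, 0.89, 0.25, 206.08], [0.93, -0.36, -0.1, 697.83], [-0.0, 0.27, -0.96, 371.05], [0.0, 0.0, 0.0, 1.0]] [[341.1, 0.0, 282.0], [0.0, 341.1, 212.8], [0.0, 0.0, 1.0]]
{'clock': 0.15, 'qpos': array([-1.28450105,  0.59194002,  0.0483259 ,  1.60954043, -0.03327077,
        0.9427185 , -0.03372587]), 'joint_velocities': array([-6.27487095e-04, -2.93106539e-03,  7.74768029e-05, -4.97612111e-03,
       -1.00206748e-03,  8.46182182e-04,  1.36695172e-03]), 'joint_efforts': array([ 3.70265509e-03, -5.49245310e+01,  1.54998679e+00, -1.98452586e+01,
        9.59189812e-03,  5.69133277e-03,  9.16379932e-07]), 'tcp_pos': array([268.52848618, 672.68806182, 207.77637934]), 'eef_rot': array([-1.03984093e-04,  1.88729897e-01,  9.82028622e-01, -8.95002617e-04]), 'wrist_force': array([0.5953935 , 0.26439381, 0.22743072]), 'wrist_torque': array([-0.01362009,  0.01118343, -0.04866892]), 'finger_force': 0.0, 'width': 85.18110845457123}
```

View pics/scene0.png

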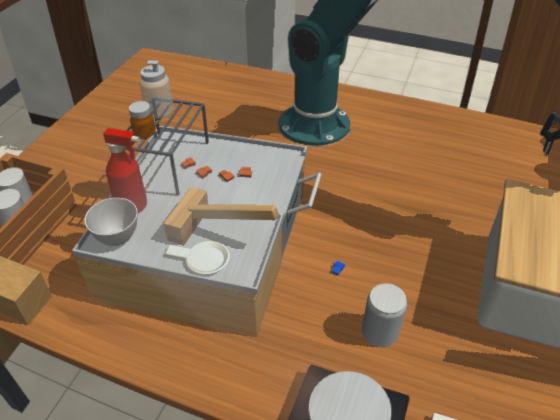

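View pics/top0.png

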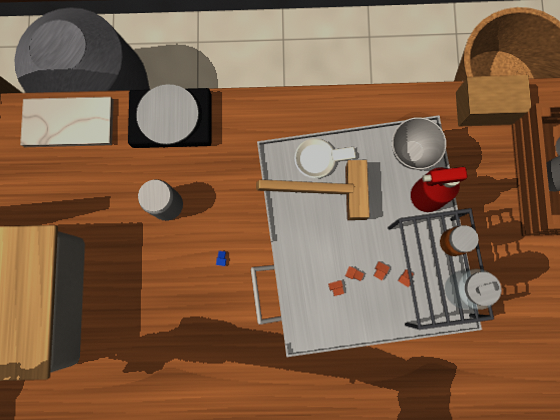

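```bash
python3 - <<'E'
from h import *
import pickle
d=pickle.load(open('s0.pkl','rb'))
for n,(x0,y0,w,h),k in (('top',(235,110,260,250),2.4),('scene',(70,90,270,250),2.4)):
    im=np.array(d[n]['img'])[y0:y0+h,x0:x0+w,::-1]
    cv2.imwrite(f'pics/{n}zoom.png',cv2.resize(im,(int(w*k),int(h*k)),interpolation=cv2.INTER_CUBIC))
    hsv=cv2.cvtColor(np.array(d[n]['img']),cv2.COLOR_RGB2HSV)
    m=((hsv[...,0]<14)&(hsv[...,1]>140)&(hsv[...,2]>110)).astype(np.uint8)
    c,l,st,ce=cv2.connectedComponentsWithStats(m)
    for i in range(1,c):
        if 20<st[i,4]<400: print(n,st[i],ce[i].round(1),onplane(d[n],ce[i],158)[0].round(1))
E
```

```text
top [528 112  13 119 196] [534.  171.9] [ 696.2 -451.9  158. ]
top [520 119  13 114 165] [526.  175.1] [ 689.8 -434.8  158. ]
top [553 124   7  22 105] [555.9 132.9] [ 779.9 -505.2  158. ]
top [424 182  24  20 327] [436.  192.2] [ 657.8 -244.9  158. ]
top [519 186   5  38  61] [520.9 205. ] [ 626.1 -418.5  158. ]
top [501 212  11  10  82] [505.8 216.6] [ 602.3 -385.2  158. ]
top [491 215   9  10  74] [494.8 219.3] [ 597.1 -362.2  158. ]
top [486 217   3  11  21] [487.1 222. ] [ 591.7 -346.   158. ]
top [507 241  12  15 113] [512.4 247.9] [ 536.6 -392.9  158. ]
top [491 242   5  20  38] [493.2 251.7] [ 529.6 -353.4  158. ]
top [497 244  11  15 108] [501.3 250.5] [ 531.7 -370.1  158. ]
top [374 262  15  18 165] [380.9 270.2] [ 496.  -120.9  158. ]
top [346 267  18  14 151] [354.1 273.5] [490.3 -65.3 158. ]
top [398 270  12  17 114] [404.7 278.5] [ 478.1 -168.8  158. ]
top [329 281  15  15 155] [336.5 287.6] [462.1 -27.9 158. ]
top [516 282  10  11  83] [521.1 286.9] [ 456.7 -403.1  158. ]
top [505 285  10  10  76] [509.6 289.4] [ 452.  -379.8  158. ]
scene [102 127  34  20 304] [118.1 
[... 419 characters left out ...]
 [ 72 187  30  20 149] [ 87.4 195.2] [ 667.7 -332.4  158. ]
scene [ 39 189   9  11  23] [ 42.9 193.3] [ 700.4 -438.9  158. ]
scene [ 66 194   9  11  40] [ 70.5 198.7] [ 692.  -363.3  158. ]
scene [ 47 201  11   5  25] [ 52.5 203.6] [ 720.8 -393.6  158. ]
scene [ 56 202  14  18  74] [ 63.9 210.7] [ 730.6 -353.   158. ]
scene [ 46 208  13  16  53] [ 52.2 216.5] [ 755.8 -367.   158. ]
scene [  9 218  10  13  30] [ 13.6 224.4] [ 809.1 -436.1  158. ]
scene [  6 236  15  16  37] [ 13.1 243.3] [ 855.2 -397.8  158. ]
scene [284 250  10   8  22] [288.4 252.7] [667.1 158.2 158. ]
scene [279 261  11  12  36] [283.9 266.9] [705.2 162.9 158. ]
scene [316 360  23  12  69] [327.2 366.5] [885.8 308.7 158. ]
```

View pics/topzoom.png

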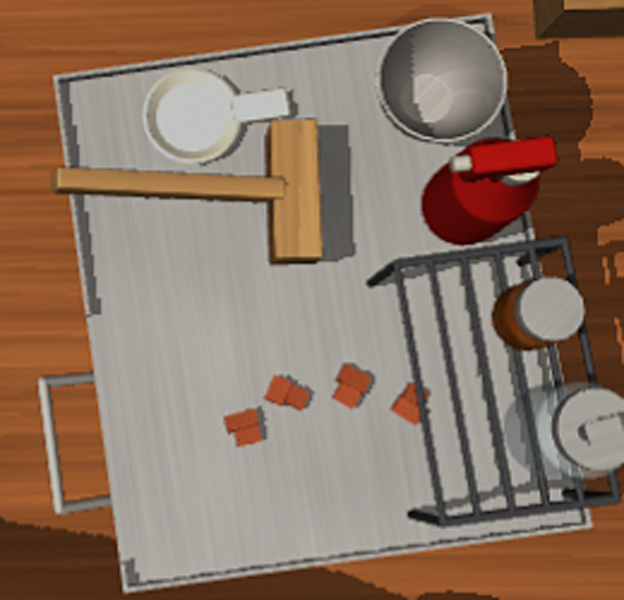

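View pics/scenezoom.png

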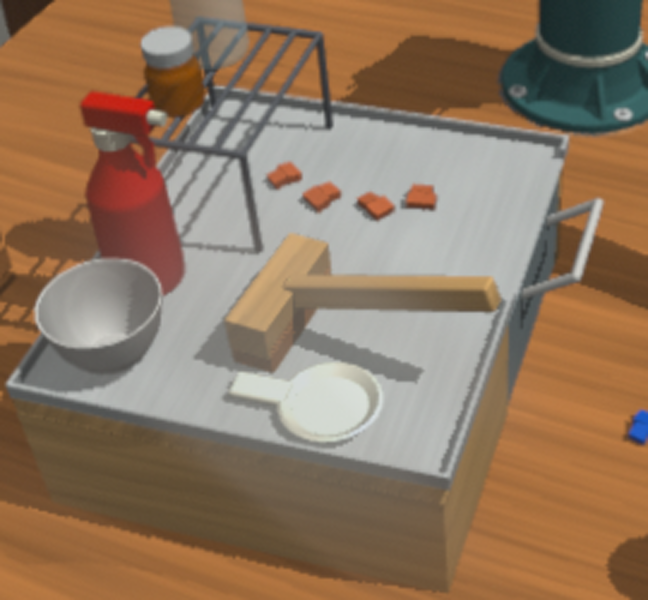

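```bash
python3 - <<'E'
from h import *
import pickle
d=pickle.load(open('s0.pkl','rb'));T,S=d['top'],d['scene']
tz=lambda p:np.array(p)/2.4+[235,110]-0.29
sz=lambda p:np.array(p)/2.4+[70,90]-0.29
n=['A','B','D','riserF+','riserF-','hand_end','hand_head','head_bk+','head_fr+','head_fr-','head_bk-','bar+','bar-']
t=[(55,76),(490,15),(126,590),(400,264),(443,519),(54,180),(284,188),(316,120),(270,121),(272,261),(321,262),(42,380),(59,512)]
s=[(443,480),(10,387),(566,140),(243,152),(323,37),(491,291),(289,283),(228,320),(266,330),(329,243),(297,236),(580,275),(600,202)]
R=tri(T,tz(t),S,sz(s))
for a,b in zip(n,R):print(a,b.round(1))
c=onplane(T,tz([t[0],t[1],(590,525),t[2]]),163);print(c.round(1))
e=c-np.roll(c,-1,0);print(np.linalg.norm(e,axis=1).round(1))
E
```

```text
A [7.793e+02 1.313e+02 1.599e+02 7.000e-01]
B [ 823.9 -259.1  158.9    5. ]
D [327.4  78.  158.    1.9]
riserF+ [ 583.9 -143.1  269.4    4.8]
riserF- [ 387.  -164.   266.1    7.1]
hand_end [6.616e+02 1.267e+02 2.590e+02 3.000e-01]
hand_head [661.1 -63.6 203.5   3.2]
head_bk+ [719.6 -92.5 202.8   5.1]
head_fr+ [719.8 -54.1 204.7   2.7]
head_fr- [599.8 -53.1 201.7   1. ]
head_bk- [597.2 -91.5 196.5   6.4]
bar+ [505.6 150.3 147.2   6.3]
bar- [392.  135.6 142.2   3. ]
[[ 778.2  131.4  163. ]
 [ 823.9 -260.3  163. ]
 [ 375.4 -313.2  163. ]
 [ 328.3   77.   163. ]]
[394.3 451.6 393.1 453.2]
```

Both views agree: tray corners are 394 × 452 mm at z≈160, the riser underside is at about 265, and the bar is at (449,143,146). The shards lie in the lane between the open edge and the riser. I'll go to the bar first.

>>> jog_arm --pt "0 0 0 0 0 -0.04" --pt "0 0 0 0 0 -0.04" --pt "0 0 0 0 0 -0.04" --pt "0 0 0 0 0 -0.039" --pt "-0.065 -0.3 0 0 0 0" --pt "-0.065 -0.3 0 0 0 0" --pt "-0.065 -0.3 0 0 0 0" --pt "-0.065 -0.3 0 0 0 0" --pt "-0.065 -0.3 0 0 0 0" --pt "-0.065 -0.3 0 0 0 0" --pt "-0.065 -0.3 0 0 0 0" --pt "-0.065 -0.3 0 0 0 0" --fingers 0.45 --grip_force 60

```text
clock: 1.35
tcp_pos: [389.5, 323.3, 208.7]
eef_rot: [0.0, -0.06, 0.998, -0.0]
wrist_force: [0.9, 0.1, 0.2]
width: 47.0
finger_force: 0.0
```

>>> jog_arm --pt "-0.062 -0.31 0 0 0 0" --pt "-0.063 -0.31 0 0 0 0" --pt "-0.063 -0.31 0 0 0 0" --pt "-0.063 -0.31 0 0 0 0" --pt "0 0 0.16 0 0 0" --pt "0 0 0.17 0 0 0" --pt "0 0 0.16 0 0 0" --fingers 0.6

```text
clock: 2.05
tcp_pos: [449.2, 144.3, 134.6]
eef_rot: [0.0, -0.059, 0.998, 0.0]
wrist_force: [1.0, 0.4, 0.5]
width: 34.4
finger_force: 0.0
```

```bash
python3 - <<'E'
from h import *
s=snap('wrist','wrist1.png')
E
```

```text
(no output)
```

View pics/wrist1.png

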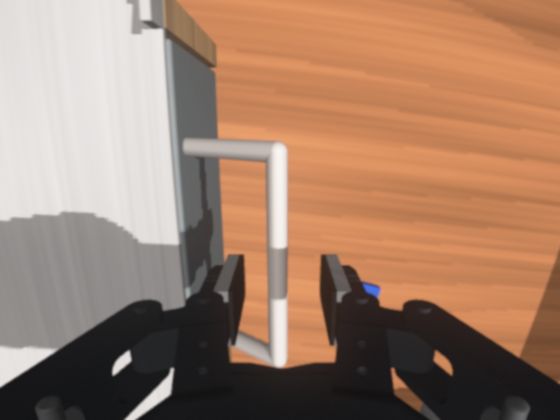

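The bar (column 277) runs between the fingers (columns 240 and 325). Closing on it.

>>> jog_arm --pt "0 0 0 0 0 0" --pt "0 0 0 0 0 0" --pt "0 0 0 0 0 0" --pt "0 0 0 0 0 0" --fingers 1 --grip_force 60

```text
clock: 2.5
tcp_pos: [449.6, 145.5, 136.3]
eef_rot: [0.001, -0.06, 0.998, 0.0]
wrist_force: [-0.1, 0.2, -0.3]
width: -0.0
finger_force: 0.0
```

```bash
python3 - <<'E'
from h import *
s=snap('wrist','wrist2.png');st=manip.sense();p=np.array(st['tcp_pos']);print(p,st['width'])
for dz in (-8,0,11): print(dz,proj(s,[p+[0,0,dz]]))
print(proj(s,[[505.6,150.3,147],[392,135.6,147]]),np.array(s['pose']).round(2))
print(onplane(s,[(277,152),(279,362)],147).round(1))
E
```

```text
[449.48509895 145.41337991 136.1353786 ] -0.024679410101639904
-8 [[282.03222961 247.50512868]]
0 [[282.05221417 253.21988877]]
11 [[282.08271    261.93734163]]
[[278.56703959 357.93482936]
 [275.62560613 139.34302779]] [[-1.2000e-01  9.6000e-01  2.7000e-01  3.8239e+02]
 [ 9.9000e-01  1.2000e-01  3.0000e-02  1.3708e+02]
 [ 0.0000e+00  2.7000e-01 -9.6000e-01  2.9953e+02]
 [ 0.0000e+00  0.0000e+00  0.0000e+00  1.0000e+00]]
[[397.4 136.8 147. ]
 [508.2 150.8 147. ]]
```

View pics/wrist2.png

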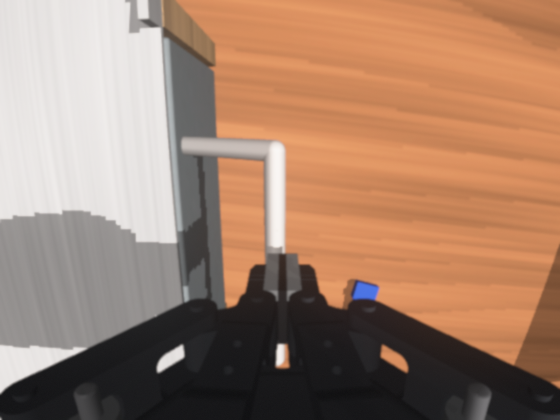

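```bash
python3 - <<'E'
from h import *
import pickle
d=pickle.load(open('s0.pkl','rb'))
w=snap('wrist');T=snap('top','top1.png');S=snap('scene','scene1.png')
tz=lambda p:np.array(p)/2.4+[235,110]-0.29
sz=lambda p:np.array(p)/2.4+[70,90]-0.29
wp=[(276,150)]
print(tri(w,wp,d['top'],tz([(59,512)])),tri(w,wp,d['scene'],sz([(600,202)])))
a=np.array(T['img'])[240:360,230:390,::-1];b=np.array(S['img'])[130:250,230:390,::-1]
cv2.imwrite('pics/cmp.png',cv2.resize(np.vstack([np.hstack([a,np.array(d['top']['img'])[240:360,230:390,::-1]]),np.hstack([b,np.array(d['scene']['img'])[130:250,230:390,::-1]])]),None,fx=2.5,fy=2.5,interpolation=cv2.INTER_CUBIC))
E
```

```text
[[394.29284051 134.59114962 160.74917547   3.85028468]] [[396.27321497 137.22986741 146.24406555   2.06886551]]
```

View pics/cmp.png

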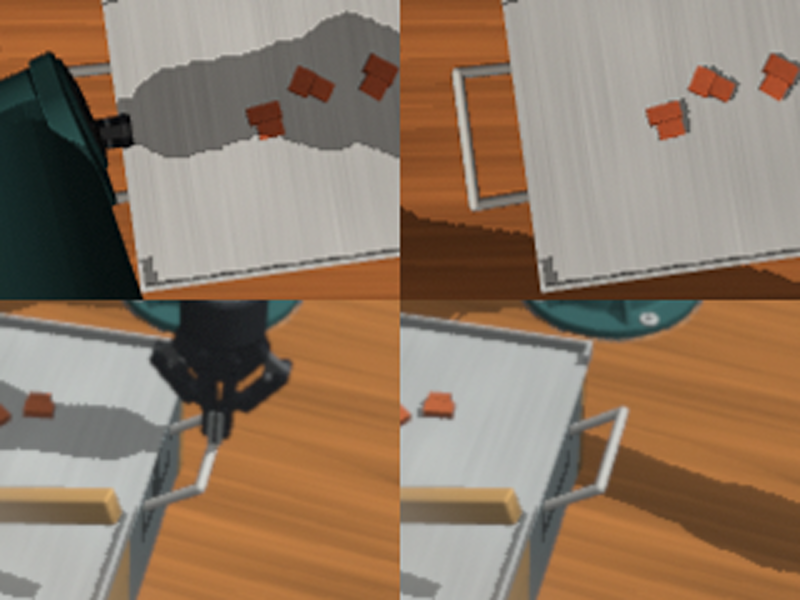

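>>> jog_arm --pt "0 -0.013 0 0 0 0" --pt "0 0 0 0 0 0" --pt "0 0 0 0 0 0" --pt "0 0 0.06 0 0 0" --pt "0 0 0.06 0 0 0" --pt "0 0 0 0 0 0" --fingers 0.6

```text
clock: 3.3
tcp_pos: [447.9, 142.7, 115.7]
eef_rot: [-0.002, -0.06, 0.998, -0.001]
wrist_force: [-0.0, 0.2, 0.5]
width: 33.9
finger_force: 0.0
```

>>> jog_arm --pt "0 0 0 0 0 0" --pt "0 0 0 0 0 0" --pt "0 0 0 0 0 0" --pt "0 0 0 0 0 0" --fingers 1

```text
clock: 3.7
tcp_pos: [449.0, 142.8, 117.1]
eef_rot: [-0.0, -0.06, 0.998, -0.0]
wrist_force: [0.2, -1.3, -2.5]
width: 7.5
finger_force: 58.5
```

>>> jog_arm --pt "0 0.067 0.028 0 0 0" --pt "0 0.064 0.032 0 0 0" --pt "0 0.061 0.038 0 0 0" --pt "0 0.059 0.041 0 0 0" --pt "0 0.055 0.046 0 0 0" --pt "0 0.051 0.05 0 0 0" --pt "0 0.047 0.054 0 0 0" --pt "0 0.045 0.057 0 0 0" --pt "0 0.039 0.061 0 0 0" --pt "0 0.035 0.063 0 0 0" --pt "0 0.01 0.02 0 0 0" --pt "0 0 0 0 0 0"

```text
clock: 4.9
tcp_pos: [440.6, 218.4, 47.3]
eef_rot: [0.0, -0.058, 0.998, -0.002]
wrist_force: [-4.1, -15.8, 50.1]
width: 6.6
finger_force: 68.7
```

>>> jog_arm --pt "0 0 0 0 0 0" --pt "0 0 0 0 0 0" --pt "0 0 0 0 0 0" --pt "0 0 -0.1 0 0 0" --pt "0 0 -0.2 0 0 0" --pt "0 0 -0.3 0 0 0" --pt "0 0 -0.3 0 0 0.045" --pt "0 0 -0.3 0 0 0.045" --pt "0 0 -0.3 0 0 0.045" --pt "0 0 -0.3 0 0 0.045" --pt "0 0 0 0 0 0.045" --pt "0 0 0 0 0 0.045" --fingers 0.6

```text
clock: 6.1
tcp_pos: [440.1, 224.6, 315.0]
eef_rot: [0.001, 0.358, 0.934, 0.002]
wrist_force: [-0.7, -0.1, -0.3]
width: 34.1
finger_force: 0.0
```

>>> jog_arm --pt "0 0 0 0 0 0.045" --pt "0 0 0 0 0 0.045" --pt "0 0 0 0 0 0.045" --pt "0 0 0 0 0 0.045" --pt "0 0 0 0 0 0.045" --pt "0 0 0 0 0 0.043" --fingers 0.4

```text
clock: 6.7
tcp_pos: [439.0, 224.0, 312.8]
eef_rot: [-0.0, 0.708, 0.706, -0.0]
wrist_force: [0.1, -0.4, -0.5]
width: 51.4
finger_force: 0.0
```

```bash
python3 - <<'E'
from h import *
import pickle
d=pickle.load(open('s0.pkl','rb'))
S=snap('scene','scene2.png');T=snap('top');w=snap('wrist')
pickle.dump(dict(scene=S,top=T,wrist=w),open('s1.pkl','wb'))
k=lambda s,x,y:np.array(s['img'])[y:y+210,x:x+280,::-1]
cv2.imwrite('pics/cmp2.png',cv2.resize(np.vstack([np.hstack([k(S,150,110),k(T,180,150)]),np.hstack([cv2.resize(np.array(w['img'])[...,::-1],(280,210)),np.zeros((210,280,3),np.uint8)])]),(800,600),interpolation=cv2.INTER_CUBIC))
E
```

```text
(no output)
```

View pics/cmp2.png

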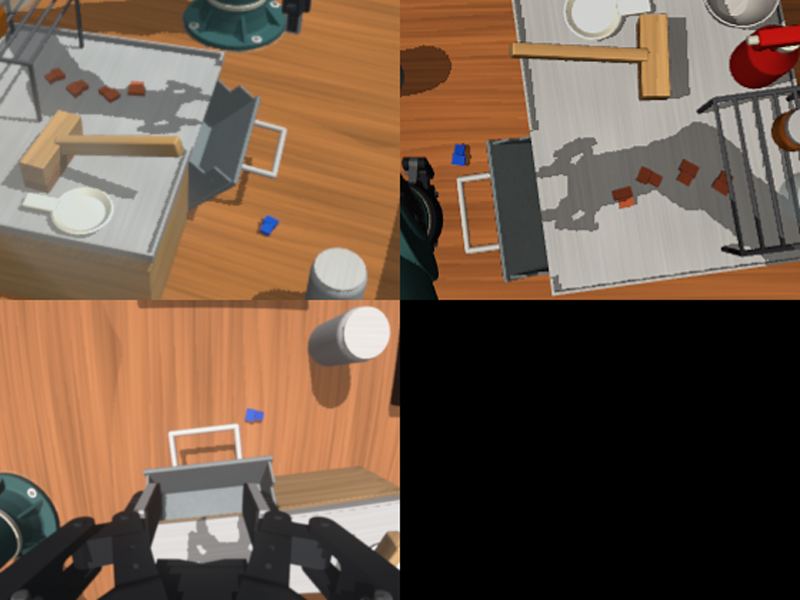

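>>> jog_arm --pt "-0.197 0.247 0 0 0 0" --pt "-0.197 0.247 0 0 0 0" --pt "-0.197 0.247 0 0 0 0" --pt "-0.197 0.247 0 0 0 0" --pt "-0.197 0.247 0 0 0 0" --pt "-0.197 0.247 0 0 0 0" --pt "0 0 0.1 0 0 0" --pt "0 0 0 0 0 0"

```text
clock: 7.65
tcp_pos: [660.9, 44.7, 295.7]
eef_rot: [-0.002, 0.707, 0.707, -0.002]
wrist_force: [-0.4, 0.9, -0.8]
width: 51.1
finger_force: 0.0
```

```bash
python3 - <<'E'
from h import *
w=snap('wrist','wrist3.png');st=manip.sense();print(st['tcp_pos'])
print(proj(w,[[661,47,232],[661,47,246],[661.6,126.7,259]]),proj(w,[np.array(st['tcp_pos'])+[0,0,0]]))
im=np.array(w['img']);hsv=cv2.cvtColor(im,cv2.COLOR_RGB2HSV)
for r in range(100,300,20):
    row=hsv[r];m=(row[:,1]>70)&(row[:,0]>10)&(row[:,0]<25);print(r,np.flatnonzero(m[200:360])[[0,-1]]+200 if m[200:360].any() else None)
E
```

```text
[660.61595143  46.18142085 296.63561453]
[[281.65550632 215.90057038]
 [281.54902542 221.81909661]
 [282.5734494   92.35803928]] [[280.27571149 252.34234559]]
100 [200 338]
120 [270 300]
140 [271 299]
160 [272 299]
180 [272 299]
200 [272 298]
220 [273 297]
240 [273 297]
260 [273 296]
280 [274 295]
```

View pics/wrist3.png

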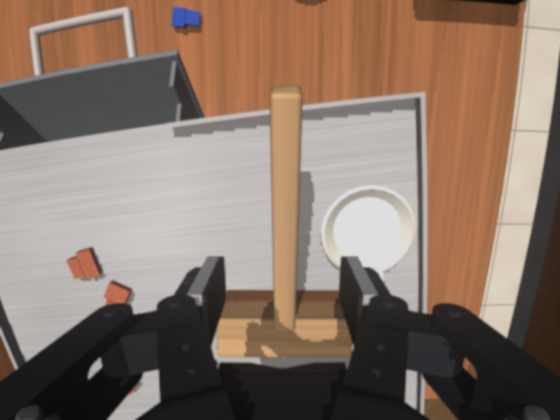

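>>> jog_arm --pt "0 0.012 0.18 0 0 0" --pt "0 0 0.18 0 0 0" --pt "0 0 0.177 0 0 0" --pt "0 0 0 0 0 0"

```text
clock: 8.1
tcp_pos: [659.7, 48.1, 214.7]
eef_rot: [-0.003, 0.705, 0.709, -0.003]
wrist_force: [-0.1, 0.7, 0.8]
width: 51.1
finger_force: 0.0
```

>>> jog_arm --pt "0 0 0 0 0 0" --pt "0 0 0 0 0 0" --pt "0 0 0 0 0 0" --pt "0 0 0 0 0 0" --pt "0 0 0 0 0 0" --fingers 1 --grip_force 120

```text
clock: 8.6
tcp_pos: [664.6, 46.0, 219.3]
eef_rot: [0.0, 0.707, 0.707, 0.001]
wrist_force: [0.9, -0.1, 2.4]
width: 11.5
finger_force: 117.9
```

>>> jog_arm --pt "0 0 -0.09 0 0 0" --pt "0 0 -0.09 0 0 0" --pt "0 0 -0.09 0 0 0" --pt "0 0 0 0 0 -0.019" --pt "0 0 0 0 0 -0.019" --pt "0 0 0 0 0 0"

```text
clock: 9.2
tcp_pos: [663.8, 45.1, 259.8]
eef_rot: [0.0, 0.664, 0.748, 0.0]
wrist_force: [0.6, -0.2, -2.2]
width: 11.1
finger_force: 118.2
```

```bash
python3 - <<'E'
from h import *
S=snap('scene');T=snap('top');w=snap('wrist')
st=manip.sense();print(st['tcp_pos'],st['width'],st['wrist_force'],st['wrist_torque'],st['eef_rot'])
k=lambda s,x,y,a=280,b=210:np.array(s['img'])[y:y+b,x:x+a,::-1]
cv2.imwrite('pics/cmp3.png',np.vstack([np.hstack([cv2.resize(k(S,110,110,200,150),(400,300)),cv2.resize(k(T,240,110,200,150),(400,300))]),np.hstack([cv2.resize(k(w,140,60),(400,300)),np.zeros((300,400,3),np.uint8)])]))
E
```

```text
[663.60692164  45.15419226 258.99828589] 10.804130401289914 [ 0.11123342 -0.01573703 -1.79907613] [0.16551957 0.01844855 0.01422478] [1.68287579e-05 6.63994190e-01 7.47737731e-01 8.44907129e-06]
```

View pics/cmp3.png

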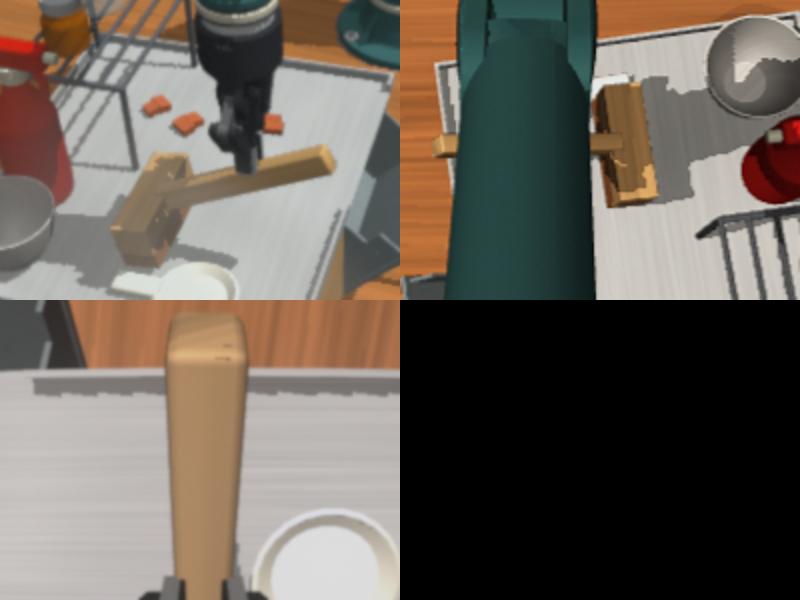

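```bash
python3 - <<'E'
from h import *
S=snap('scene');w=snap('wrist');T=snap('top')
print(tri(S,[(327/2+110,160/2+110)],w,[(206/1.4286+140,36/1.4286+60)]))
print(tri(S,[(327/2+110,160/2+110)],T,[(435/2-200+240,145/2+110)]))
# head top corners in top view / scene: back+ , back-
t=np.array([(636,82),(658,200),(608,207)])-[400,0];s=np.array([(113,226),(150,153),(190,158)])
print(tri(T,t/2+[240,110],S,s/2+110).round(1))
E
```

```text
[[6.55494336e+02 1.22952761e+02 3.06165643e+02 3.25293593e-02]]
[[6.55386623e+02 1.22988138e+02 3.06089040e+02 1.13150767e-01]]
[[733.8 -75.1 222.2   1.7]
 [614.7 -95.4 213.5   3.3]
 [609.3 -47.1 216.7   8.1]]
```

>>> jog_arm --pt "0 -0.09 0 0 0 0" --pt "0 -0.09 0 0 0 0" --pt "0 0 0.09 0 0 0" --pt "0 0 0.09 0 0 0" --pt "0 0 0.07 0 0 0" --pt "0 0 0.02 0 0 0" --pt "0 0 0 0 0 0"

```text
clock: 10.2
tcp_pos: [637.2, 43.4, 217.7]
eef_rot: [-0.001, 0.663, 0.749, 0.0]
wrist_force: [-0.4, 1.3, 3.5]
width: 11.1
finger_force: 128.4
```

```bash
python3 -c "
from h import *
for k,v in manip.sense().items():
  if k in('tcp_pos','wrist_force','wrist_torque','width','clock','eef_rot'):print(k,v)"
```

```text
clock 10.2
tcp_pos [637.22278306  43.39506683 217.70169002]
eef_rot [-5.96465377e-04  6.63110969e-01  7.48520852e-01  1.44658184e-04]
wrist_force [-0.43078002  1.26228271  3.46024096]
wrist_torque [ 0.57254335  0.18437487 -0.04305933]
width 11.078363645362362
```

>>> jog_arm --pt "0 0 0.02 0 0 0" --pt "0 0 0 0 0 0"

```text
clock: 10.4
tcp_pos: [637.7, 42.9, 215.7]
eef_rot: [0.0, 0.663, 0.748, 0.001]
wrist_force: [-0.5, 3.8, 4.3]
width: 11.2
finger_force: 128.8
```

>>> jog_arm --pt "0 0 0.02 0 0 0" --pt "0 0 0 0 0 0"

```text
clock: 10.6
tcp_pos: [637.5, 42.7, 212.5]
eef_rot: [0.0, 0.663, 0.748, 0.001]
wrist_force: [-0.3, 4.6, 3.4]
width: 10.6
finger_force: 129.6
```

```bash
python3 - <<'E'
from h import *
for k,v in manip.sense().items():
  if k in('tcp_pos','wrist_force','wrist_torque','width','clock'):print(k,v)
S=snap('scene');w=snap('wrist');T=snap('top')
import pickle;pickle.dump((S,w,T),open('s2.pkl','wb'))
for n,s in(('S',S),('W',w),('T',T)):
    hsv=cv2.cvtColor(np.array(s['img']),cv2.COLOR_RGB2HSV)
    for nm,lo in(('wood',(12,80,80)),):
        pass
# handle outline in the wrist view
hsv=cv2.cvtColor(np.array(w['img']),cv2.COLOR_RGB2HSV)
for r in range(60,300,15):
    m=np.flatnonzero((hsv[r,220:350,1]>70)&(hsv[r,220:350,0]>8)&(hsv[r,220:350,0]<28))
    if len(m):print(r,m[0]+220,m[-1]+220,end=' | ')
E
```

```text
clock 10.6
tcp_pos [637.4650696   42.65778918 212.51733213]
wrist_force [-0.25355474  4.55996965  3.44329515]
wrist_torque [0.87153366 0.0193663  0.02717724]
width 10.561890640962382
60 220 349 | 75 220 349 | 90 220 349 | 105 220 349 | 120 259 308 | 135 260 307 | 150 261 306 | 165 261 305 | 180 261 305 | 195 262 304 | 210 262 304 | 225 262 303 | 240 263 302 | 255 267 297 | 270 269 295 | 285 269 295 |
```

>>> jog_arm --pt "0 0 -0.03 0 0 0" --pt "0 0 0 0 0 0" --pt "0 0 0 0 0 0" --pt "0 0 0 0 0 0" --pt "-0.04 0 0.07 0 0 0" --pt "0 0 0.07 0 0 0" --pt "0 0 0.05 0 0 0" --pt "0 0 0 0 0 0" --fingers 0.4

```text
clock: 11.55
tcp_pos: [636.1, 36.1, 186.0]
eef_rot: [-0.001, 0.664, 0.748, -0.001]
wrist_force: [-0.2, 0.7, 0.1]
width: 51.3
finger_force: 0.0
```

>>> jog_arm --pt "0 0 0 0 0 0" --pt "0 0 0 0 0 0" --pt "0 0 0 0 0 0" --pt "0 0 0 0 0 0" --pt "0 0 0 0 0 0" --fingers 1

```text
clock: 12.05
tcp_pos: [637.8, 36.2, 188.5]
eef_rot: [0.0, 0.663, 0.748, 0.0]
wrist_force: [-0.1, -0.4, 0.8]
width: 16.7
finger_force: 116.9
```

Width is now 16.7 mm, close to the handle's 18 mm, so the deeper grip is a full one. I'll test pressing here.

>>> jog_arm --pt "0 0 0.02 0 0 0" --pt "0 0 0 0 0 0"

```text
clock: 12.25
tcp_pos: [637.9, 36.4, 185.3]
eef_rot: [0.0, 0.663, 0.748, 0.0]
wrist_force: [-0.6, 0.6, 3.6]
width: 16.4
finger_force: 117.2
```

>>> jog_arm --pt "0 0 0.02 0 0 0" --pt "0 0 0 0 0 0"

```text
clock: 12.45
tcp_pos: [637.9, 36.5, 182.4]
eef_rot: [0.0, 0.663, 0.748, 0.0]
wrist_force: [-1.1, 1.3, 5.5]
width: 16.6
finger_force: 117.6
```

>>> jog_arm --pt "0 0 0.025 0 0 0" --pt "0 0 0 0 0 0"

```text
clock: 12.65
tcp_pos: [637.9, 36.7, 179.0]
eef_rot: [-0.0, 0.663, 0.748, 0.0]
wrist_force: [-3.0, 2.0, 8.4]
width: 16.3
finger_force: 118.0
```

```bash
python3 - <<'E'
from h import *
for k,v in manip.sense().items():
  if k in('tcp_pos','wrist_force','wrist_torque','width'):print(k,v)
E
```

```text
tcp_pos [637.89435287  36.72778531 179.02295668]
wrist_force [-2.97693259  2.04230097  8.43681128]
wrist_torque [-0.14292353  0.45645529 -0.12341883]
width 16.264081643842104
```

```bash
python3 - <<'E'
from h import *
T=snap('top');im=np.array(T['img']);hsv=cv2.cvtColor(im,cv2.COLOR_RGB2HSV)
m=((hsv[...,1]>70)&(hsv[...,0]>9)&(hsv[...,0]<28)&(hsv[...,2]>40)).astype(np.uint8)
m[:,:330]=0;m[:150]=0;m[260:]=0;m[:,410:]=0
m=cv2.morphologyEx(m,cv2.MORPH_OPEN,np.ones((2,2)))
n,l,st,c=cv2.connectedComponentsWithStats(m)
for i in range(1,n):
    if st[i,4]>60:
        ct=cv2.findContours((l==i).astype(np.uint8),0,2)[0][0]
        print(st[i]);print(cv2.approxPolyDP(ct,2,True).reshape(-1,2).tolist())
        r=cv2.boxPoints(cv2.minAreaRect(ct));print(r.round(1).tolist(),onplane(T,r,198).round(1).tolist())
# columns for rows
for r in range(160,235,8):
    x=np.flatnonzero(m[r]);print(r,x[0] if len(x) else None,x[-1] if len(x) else None,onplane(T,[(x[-1]+.5,r)],198)[0].round(1) if len(x) else '')
E
```

```text
[ 337  167   39   60 1345]
[[347, 169], [351, 191], [338, 193], [337, 203], [353, 203], [354, 226], [371, 225], [375, 219], [366, 167]]
[[331.70001220703125, 171.1999969482422], [366.1000061035156, 165.5], [375.8999938964844, 224.1999969482422], [341.5, 229.89999389648438]] [[699.5, -23.3, 198.0], [709.8, -94.4, 198.0], [587.1, -108.7, 198.0], [577.0, -38.8, 198.0]]
160 None None 
168 351 366 [704.4 -95.1 198. ]
176 348 367 [687.5 -96.4 198. ]
184 350 369 [670.6 -99.7 198. ]
192 348 370 [ 653.8 -101.   198. ]
200 337 371 [ 637.1 -102.2  198. ]
208 353 373 [ 620.5 -105.5  198. ]
216 353 374 [ 603.9 -106.7  198. ]
224 354 373 [ 587.6 -103.9  198. ]
232 None None
```

>>> jog_arm --pt "0 0 -0.11 0 0 0" --pt "0 0 -0.11 0 0 0" --pt "0 0 -0.11 0 0 0" --pt "-0.028 -0.182 0 0 0 0" --pt "-0.028 -0.182 0 0 0 0" --pt "-0.028 -0.182 0 0 0 0" --pt "-0.028 -0.182 0 0 0 0" --pt "0 -0.182 0 0 0 0" --pt "0 -0.182 0 0 0 0" --pt "0 0 0 0 0 0" --pt "0 0 0 0 0 0"

```text
clock: 13.8
tcp_pos: [476.1, -0.3, 227.4]
eef_rot: [-0.0, 0.664, 0.748, -0.0]
wrist_force: [0.2, -0.0, -1.5]
width: 16.1
finger_force: 117.4
```

```bash
cat > head.py <<'E'
from h import *
st=manip.sense();print(st['tcp_pos'].round(1),st['wrist_force'].round(1),st['width'])
ex=np.array([.118,-.993]);ey=np.array([.993,.118]);O=np.array([537.4,-80.7])
U=lambda p:np.c_[(p[:,:2]-O)@ex,(p[:,:2]-O)@ey].round(1)
T=snap('top');S=snap('scene')
for n,s in(('top',T),('scene',S)):
    hsv=cv2.cvtColor(np.array(s['img']),cv2.COLOR_RGB2HSV)
    tray=proj(s,[np.r_[O+ex*a+ey*b,153] for a,b in((-178,-185),(205,-185),(205,260),(-178,260))])
    roi=cv2.fillConvexPoly(np.zeros(hsv.shape[:2],np.uint8),tray.astype(int),1)
    wood=roi&((hsv[...,1]>65)&(hsv[...,0]>9)&(hsv[...,0]<28)&(hsv[...,2]>40))
    red=roi&((hsv[...,0]<9)&(hsv[...,1]>150)&(hsv[...,2]>60))
    for nm,m in(('wood',wood),('red',red)):
        m=cv2.morphologyEx(m.astype(np.uint8),cv2.MORPH_OPEN,np.ones((2,2)))
        k,l,stt,c=cv2.connectedComponentsWithStats(m)
        for i in range(1,k):
            if stt[i,4]<(15 if nm=='red' else 80):continue
            if nm=='red': print(n,nm,stt[i,4],U(onplane(s,c[i],158)))
            else:
                ct=cv2.findContours((l==i).astype(np.uint8),0,2)[0][0];print(n,nm,stt[i],cv2.approxPolyDP(ct,2,True).reshape(-1,2).tolist())
E
python3 head.py
```

```text
[ 4.761e+02 -3.000e-01  2.274e+02] [ 0.2 -0.  -1.5] 16.10220644809516
top wood [441 228  22  29 294] [[454, 228], [444, 233], [441, 246], [447, 254], [459, 256], [462, 254], [450, 243], [450, 235]]
top wood [ 374  242   29   65 1264] [[376, 243], [374, 246], [379, 264], [379, 305], [402, 303], [393, 244]]
top wood [280 279  28  13 276] [[307, 279], [283, 282], [280, 284], [281, 291], [307, 288]]
top red 1120 [[168.  100.8]]
top red 108 [[ 82.3 -71.2]]
scene wood [ 187  136   59   41 1191] [[190, 173], [206, 176], [220, 150], [244, 147], [245, 142], [199, 136], [187, 156]]
scene red 110 [[190.9   4. ]]
```

```bash
python3 - <<'E'
from h import *
T=snap('top');S=snap('scene')
ex=np.array([.118,-.993]);ey=np.array([.993,.118]);O=np.array([537.4,-80.7])
U=lambda p:np.c_[(p[:,:2]-O)@ex,(p[:,:2]-O)@ey].round(1)
R=tri(T,[(402.5,303),(393.5,243)],S,[(199,135.5),(186.5,156)]);print(R.round(1),U(R))
R=onplane(T,[(402.5,303),(393.5,243)],244);print(R.round(1),U(R))
R=onplane(S,[(189.5,174),(206,177)],190);print(R.round(1),U(R))
E
```

```text
[[ 430.5 -154.6  207.2    6.9]
 [ 543.3 -132.2  234.5    6. ]] [[  60.8 -114.9]
 [  51.9   -0.2]]
[[ 429.8 -143.8  244. ]
 [ 543.6 -133.2  244. ]] [[  50.  -114.3]
 [  52.9    0. ]]
[[ 550.5 -123.2  190. ]
 [ 546.8  -83.2  190. ]] [[43.7  8. ]
 [ 3.6  9. ]]
```

>>> jog_arm --pt "0 0 0.04 0 0 0" --pt "-0.111 0 0 0 0 0" --pt "-0.111 0 0 0 0 0" --pt "-0.111 0 0 0 0 0" --pt "-0.111 0 0 0 0 0" --pt "-0.111 0 0 0 0 0" --pt "-0.111 0 0 0 0 0" --pt "0 0 0 0 0 0"

```text
clock: 14.8
tcp_pos: [489.3, -102.0, 221.6]
eef_rot: [0.001, 0.665, 0.747, -0.001]
wrist_force: [0.3, -0.4, -1.9]
width: 16.3
finger_force: 117.4
```

```bash
python3 head.py
```

```text
[ 489.3 -102.   221.6] [ 0.3 -0.4 -1.9] 16.274737212947542
top wood [434 228  23  12 118] [[456, 228], [434, 237], [450, 238]]
top wood [336 270  37  14 371] [[371, 270], [337, 274], [336, 283], [371, 279]]
top red 1116 [[168.  100.8]]
top red 19 [[-25.1 -36.4]]
top red 134 [[-60.4 -71.6]]
scene wood [153 131  20  21 182] [[171, 131], [163, 133], [154, 151], [161, 149]]
scene wood [165 132  19  21 171] [[182, 133], [176, 132], [166, 152], [171, 152]]
scene wood [180 134  23  12 195] [[180, 145], [202, 143], [202, 138], [187, 134]]
scene wood [147 154  24  18 318] [[147, 154], [150, 169], [164, 171], [170, 162], [169, 157]]
scene red 140 [[189.3   8.5]]
```

>>> jog_arm --pt "0 0 0.08 0 0 0" --pt "0 0 0.08 0 0 0" --pt "0 0 0.06 0 0 0" --pt "0 0 0 0 0 0"

```text
clock: 15.3
tcp_pos: [488.0, -98.2, 187.4]
eef_rot: [-0.001, 0.663, 0.749, -0.001]
wrist_force: [-0.5, 2.5, 2.4]
width: 16.6
finger_force: 117.9
```

>>> jog_arm --pt "0 0 0.03 0 0 0" --pt "0 0 0 0 0 0"

```text
clock: 15.5
tcp_pos: [488.8, -98.7, 184.4]
eef_rot: [-0.001, 0.664, 0.748, 0.0]
wrist_force: [-2.3, 2.8, 4.2]
width: 16.3
finger_force: 118.3
```

>>> jog_arm --pt "0 0 0.03 0 0 0" --pt "0 0 0 0 0 0"

```text
clock: 15.7
tcp_pos: [489.0, -98.6, 180.4]
eef_rot: [-0.0, 0.664, 0.748, 0.0]
wrist_force: [-2.3, 4.3, 7.5]
width: 16.6
finger_force: 118.8
```

>>> jog_arm --pt "0 0 0.02 0 0 0" --pt "0 0 0 0 0 0" --pt "0 0 0 0 0 0"

```text
clock: 16.0
tcp_pos: [489.0, -98.5, 177.9]
eef_rot: [-0.0, 0.664, 0.748, 0.001]
wrist_force: [-3.1, 5.2, 9.5]
width: 16.7
finger_force: 119.0
```

>>> jog_arm --pt "0.05 0 0 0 0 0" --pt "0.07 0 0 0 0 0" --pt "0.07 0 0 0 0 0" --pt "0.07 0 0 0 0 0"

```text
clock: 16.4
tcp_pos: [488.1, -64.6, 179.1]
eef_rot: [0.005, 0.663, 0.748, 0.001]
wrist_force: [1.6, -5.6, 7.5]
width: 16.6
finger_force: 118.6
```

>>> jog_arm --pt "0.07 0 0.008 0 0 0" --pt "0.07 0 0 0 0 0" --pt "0.07 0 0 0 0 0" --pt "0.07 0 0 0 0 0" --pt "0.07 0 0 0 0 0" --pt "0.07 0 0 0 0 0"

```text
clock: 17.0
tcp_pos: [481.2, -1.8, 178.0]
eef_rot: [0.005, 0.663, 0.749, 0.001]
wrist_force: [1.2, -5.4, 9.2]
width: 16.5
finger_force: 118.7
```

```bash
python3 head.py
```

```text
[481.2  -1.8 178. ] [ 1.2 -5.4  9.2] 16.52127766029626
top wood [441 228  22  29 293] [[454, 228], [444, 233], [441, 246], [447, 254], [459, 256], [462, 254], [450, 243]]
top wood [ 368  241   32   62 1280] [[388, 241], [368, 245], [373, 257], [373, 277], [376, 280], [378, 302], [399, 299]]
top wood [282 278  25  12 236] [[306, 278], [283, 281], [282, 288], [304, 287]]
top red 1121 [[168.  100.8]]
scene wood [ 189  143   58   47 1275] [[245, 159], [241, 155], [222, 156], [220, 146], [207, 143], [189, 172], [191, 185], [206, 189], [205, 186], [217, 170], [246, 165]]
scene wood [256 149  37  16 444] [[290, 149], [256, 152], [257, 164], [290, 161]]
scene red 125 [[190.3   7.3]]
```

>>> jog_arm --pt "0.07 0 0 0 0 0" --pt "0.07 0 0 0 0 0" --pt "0.07 0 0 0 0 0" --pt "0.07 0 0 0 0 0" --pt "0.07 0 0 0 0 0" --pt "0.07 0 0 0 0 0" --pt "0.07 0 0 0 0 0" --pt "0.07 0 0 0 0 0"

```text
clock: 17.9
tcp_pos: [470.6, 82.1, 177.6]
eef_rot: [0.004, 0.663, 0.749, 0.001]
wrist_force: [2.3, -5.4, 8.3]
width: 16.6
finger_force: 118.6
```

```bash
python3 head.py
```

```text
[470.6  82.1 177.6] [ 2.3 -5.4  8.3] 16.607109024241662
top wood [441 228  22  29 289] [[454, 228], [444, 233], [441, 246], [447, 254], [460, 256], [462, 254], [450, 243]]
top wood [ 312  247   45   62 1443] [[347, 247], [328, 250], [332, 274], [312, 278], [312, 286], [331, 283], [334, 286], [337, 308], [356, 306]]
top red 1114 [[167.9 100.8]]
top red 32 [[-85.6 -35.1]]
top red 221 [[-92.2 -78.7]]
scene wood [ 224  149   59   47 1339] [[225, 191], [241, 195], [251, 175], [281, 171], [282, 165], [279, 160], [256, 162], [254, 151], [240, 149], [224, 179]]
scene red 86 [[192.4   0.8]]
```

>>> jog_arm --pt "0.07 0 0 0 0 0" --pt "0.07 0 0.005 0 0 0" --pt "0.07 0 0 0 0 0" --pt "0.07 0 0 0 0 0" --pt "0.07 0 0 0 0 0" --pt "0.07 0 0 0 0 0" --pt "0.07 0 0 0 0 0" --pt "0.07 0 0 0 0 0" --pt "0.07 0 0 0 0 0"

```text
clock: 18.9
tcp_pos: [458.3, 175.4, 176.4]
eef_rot: [0.003, 0.664, 0.748, 0.0]
wrist_force: [1.1, -7.2, 8.4]
width: 16.2
finger_force: 118.8
```

```bash
python3 head.py
```

```text
[458.3 175.4 176.4] [ 1.1 -7.2  8.4] 16.192204649193965
top wood [441 228  22  29 289] [[454, 228], [444, 233], [441, 246], [447, 254], [460, 256], [462, 254], [450, 243]]
top wood [ 280  254   31   62 1298] [[301, 254], [283, 257], [286, 281], [280, 283], [280, 289], [288, 292], [291, 315], [310, 313]]
top red 1116 [[168.  100.8]]
top red 45 [[-171.   -33.6]]
top red 80 [[-171.8  -78.9]]
scene wood [ 265  154   33   49 1016] [[284, 154], [277, 155], [265, 184], [265, 199], [281, 202], [288, 181], [293, 180], [297, 169], [292, 166], [293, 156]]
scene red 59 [[194.3  -4.4]]
```

>>> jog_arm --pt "0.05 0 0 0 0 0" --pt "0.05 0 0 0 0 0" --pt "0.05 0 0 0 0 0" --pt "0.04 0 0 0 0 0" --pt "0 0 0 0 0 0" --pt "0 0 0 0 0 0"

```text
clock: 19.6
tcp_pos: [454.5, 205.2, 176.3]
eef_rot: [0.002, 0.664, 0.748, 0.001]
wrist_force: [0.5, -3.5, 7.1]
width: 16.3
finger_force: 118.9
```

```bash
python3 head.py; python3 - <<'E'
from h import *
for n in('scene','top','wrist'):
    s=snap(n);hsv=cv2.cvtColor(np.array(s['img']),cv2.COLOR_RGB2HSV)
    m=((hsv[...,0]<9)&(hsv[...,1]>150)&(hsv[...,2]>50)).astype(np.uint8)
    k,l,st,c=cv2.connectedComponentsWithStats(m)
    print(n,[(c[i].round().tolist(),st[i,4]) for i in range(1,k) if st[i,4]>15 and (n=='wrist' or (240<c[i][0]<340 and 150<c[i][1]<330))])
E
```

```text
[454.5 205.2 176.3] [ 0.5 -3.5  7.1] 16.25227075163405
top wood [441 228  22  29 289] [[454, 228], [444, 233], [441, 246], [447, 254], [460, 256], [462, 254], [450, 243]]
top wood [276 256  20  62 736] [[286, 256], [276, 258], [284, 317], [295, 315]]
top red 1115 [[167.9 100.8]]
scene wood [277 155  25  49 600] [[301, 157], [289, 156], [277, 186], [277, 201], [285, 203]]
scene red 58 [[194.4  -4.7]]
scene []
top []
wrist []
```

>>> jog_arm --pt "0 0 -0.09 0 0 0" --pt "0 0 -0.1 0 0 0" --pt "0 0 -0.1 0 0 0" --pt "-0.162 0.1 0 0 0 0" --pt "-0.162 0.1 0 0 0 0" --pt "-0.162 0.1 0 0 0 0" --pt "-0.162 0.1 0 0 0 0" --pt "-0.162 0.1 0 0 0 0" --pt "-0.162 0.1 0 0 0 0" --pt "-0.162 0.1 0 0 0 0" --pt "-0.162 0.1 0 0 0 0" --pt "0 0 0 0 0 0"

```text
clock: 21.05
tcp_pos: [597.4, 23.1, 218.9]
eef_rot: [0.003, 0.666, 0.746, 0.0]
wrist_force: [0.1, -0.1, -1.9]
width: 16.6
finger_force: 117.7
```

```bash
python3 head.py; python3 - <<'E'
from h import *
for n in('scene','top','wrist'):
    s=snap(n);hsv=cv2.cvtColor(np.array(s['img']),cv2.COLOR_RGB2HSV)
    m=((hsv[...,0]<10)&(hsv[...,1]>140)&(hsv[...,2]>40)).astype(np.uint8)
    k,l,st,c=cv2.connectedComponentsWithStats(m)
    print(n,[(c[i].round().tolist(),st[i,4]) for i in range(1,k) if st[i,4]>8 and (n=='wrist' or (220<c[i][0]<340 and 150<c[i][1]<330))])
E
```

```text
[597.4  23.1 218.9] [ 0.1 -0.1 -1.9] 16.558062219759066
top wood [ 350  181   38   64 1436] [[377, 181], [358, 183], [361, 207], [351, 210], [350, 219], [363, 218], [365, 244], [387, 239]]
top wood [271 215  17  12 177] [[287, 216], [271, 216], [272, 226], [285, 225]]
top wood [441 228  22  29 296] [[454, 228], [444, 233], [441, 246], [450, 256], [459, 256], [462, 254], [450, 243]]
top red 215 [[189.7 133.7]]
top red 394 [[181.8  96.5]]
scene wood [ 171  160   63   45 1181] [[171, 196], [185, 198], [190, 204], [190, 193], [196, 184], [198, 188], [233, 185], [233, 180], [226, 174], [209, 175], [207, 163], [191, 160]]
scene wood [244 169  41  16 540] [[284, 177], [281, 169], [244, 172], [246, 184], [282, 182]]
scene [([294.0, 214.0], np.int32(167))]
top [([272.0, 298.0], np.int32(10))]
wrist []
```

>>> jog_arm --pt "0 0 0.08 0 0 0" --pt "0 0 0.08 0 0 0" --pt "0 0 0.055 0 0 0" --pt "0 0 0 0 0 0"

```text
clock: 21.7
tcp_pos: [593.3, 29.7, 184.8]
eef_rot: [-0.001, 0.663, 0.748, -0.001]
wrist_force: [-3.0, 2.1, 2.2]
width: 16.5
finger_force: 118.2
```

>>> jog_arm --pt "0 0 0 0 0 0" --pt "0 0 0 0 0 0" --pt "0 0 0 0 0 0" --pt "0 0 -0.1 0 0 0" --pt "0 0 -0.2 0 0 0" --pt "0 0 -0.3 0 0 0" --pt "0 0 -0.3 0 0 0" --pt "0.1 -0.1 0 0 0 0" --pt "0.2 -0.15 0 0 0 0" --pt "0.25 -0.15 0 0 0 0" --pt "0.25 -0.15 0 0 0 0" --fingers 0.4

```text
clock: 22.8
tcp_pos: [497.5, 138.4, 321.8]
eef_rot: [0.0, 0.664, 0.747, 0.001]
wrist_force: [0.4, 1.8, 0.3]
width: 51.3
finger_force: 0.0
```

```bash
python3 head.py; python3 - <<'E'
from h import *
for n in('scene','top','wrist'):
    s=snap(n);hsv=cv2.cvtColor(np.array(s['img']),cv2.COLOR_RGB2HSV)
    m=((hsv[...,0]<10)&(hsv[...,1]>140)&(hsv[...,2]>40)).astype(np.uint8)
    k,l,st,c=cv2.connectedComponentsWithStats(m)
    print(n,[(c[i].round().tolist(),st[i,4]) for i in range(1,k) if st[i,4]>8 and (n=='wrist' or (220<c[i][0]<340 and 150<c[i][1]<330))])
E
```

```text
[497.5 138.4 321.8] [0.4 1.8 0.3] 51.330095390962136
top wood [ 271  186  111   62 2184] [[381, 243], [371, 186], [352, 190], [353, 213], [271, 220], [272, 230], [354, 222], [356, 230], [360, 232], [362, 247]]
top wood [441 228  22  29 292] [[454, 228], [444, 233], [441, 246], [447, 254], [459, 256], [462, 254], [450, 243]]
top red 1094 [[168.2 101.4]]
scene wood [ 175  172  111   53 2011] [[175, 207], [191, 210], [195, 224], [201, 212], [200, 199], [203, 197], [206, 202], [207, 198], [284, 192], [285, 186], [282, 179], [213, 186], [210, 184], [209, 174], [195, 172]]
scene red 187 [[186.7  14.7]]
scene [([294.0, 214.0], np.int32(166))]
top [([276.0, 301.0], np.int32(101))]
wrist [([224.0, 191.0], np.int32(16)), ([234.0, 191.0], np.int32(25)), ([215.0, 199.0], np.int32(34)), ([250.0, 199.0], np.int32(43)), ([260.0, 213.0], np.int32(226))]
```

```bash
python3 - <<'E'
from h import *
T=snap('top');w=snap('wrist')
print(onplane(T,[(220.6,274.6),(226.9,326.4)],77).round(1))
hsv=cv2.cvtColor(np.array(T['img']),cv2.COLOR_RGB2HSV)
for r in range(280,325,8): print(r,[int(x)+205 for x in np.flatnonzero(hsv[r,205:245,1]<60)])
print(manip.sense()['tcp_pos'])
E
```

```text
[[497.3 224.2  77. ]
 [383.4 210.3  77. ]]
280 []
288 []
296 []
304 []
312 []
320 []
[499.1410307  136.51190846 321.5419044 ]
```

>>> jog_arm --pt "0 0 0 0 0 -0.045" --pt "0 0 0 0 0 -0.045" --pt "0 0 0 0 0 -0.045" --pt "0 0 0 0 0 -0.045" --pt "0 0 0 0 0 -0.045" --pt "0 0 0 0 0 -0.045" --pt "0 0 0 0 0 -0.045" --pt "0 0 0 0 0 -0.045" --pt "0 0 0 0 0 -0.045" --pt "0 0 0 0 0 -0.045" --pt "0 0 0 0 0 -0.045" --pt "0 0 0 0 0 0" --fingers 0.5

```text
clock: 24.35
tcp_pos: [499.1, 136.4, 321.2]
eef_rot: [0.0, -0.05, 0.999, -0.0]
wrist_force: [0.2, 0.5, -0.2]
width: 42.8
finger_force: 0.0
```

>>> jog_arm --pt "0.109 0.194 0 0 0 -0.006" --pt "0.109 0.194 0 0 0 0" --pt "0.109 0.194 0 0 0 0" --pt "0 0 0.27 0 0 0" --pt "0 0 0.27 0 0 0" --pt "0 0 0.27 0 0 0" --pt "0 0 0.27 0 0 0" --pt "0 0 0.27 0 0 0" --pt "0 0 0 0 0 0"

```text
clock: 25.25
tcp_pos: [436.5, 216.4, 114.6]
eef_rot: [-0.004, -0.059, 0.998, -0.003]
wrist_force: [-0.4, -0.1, -0.8]
width: 42.7
finger_force: 0.0
```

>>> jog_arm --pt "0 0 0.15 0 0 0" --pt "0 0 0.15 0 0 0" --pt "0 0 0.14 0 0 0" --pt "0 0 0 0 0 0"

```text
clock: 25.65
tcp_pos: [439.6, 218.5, 52.5]
eef_rot: [-0.001, -0.06, 0.998, -0.001]
wrist_force: [-0.6, -0.4, -0.4]
width: 42.6
finger_force: 0.0
```

>>> jog_arm --pt "0 0 0.035 0 0 0" --pt "0 0 0 0 0 0" --pt "0 0 0 0 0 0" --pt "0 0 0 0 0 0" --pt "0 0 0 0 0 0" --fingers 1 --grip_force 60

```text
clock: 26.15
tcp_pos: [440.4, 218.2, 48.8]
eef_rot: [0.001, -0.061, 0.998, -0.0]
wrist_force: [0.8, -3.8, 6.7]
width: 7.3
finger_force: 58.9
```

>>> jog_arm --pt "0 -0.035 -0.063 0 0 0" --pt "0 -0.039 -0.061 0 0 0" --pt "0 -0.045 -0.057 0 0 0" --pt "0 -0.047 -0.054 0 0 0" --pt "0 -0.051 -0.05 0 0 0" --pt "0 -0.055 -0.046 0 0 0" --pt "0 -0.059 -0.041 0 0 0" --pt "0 -0.061 -0.038 0 0 0" --pt "0 -0.064 -0.032 0 0 0" --pt "0 -0.067 -0.028 0 0 0" --pt "0 0 0 0 0 0"

```text
clock: 27.25
tcp_pos: [449.7, 143.2, 120.8]
eef_rot: [0.001, -0.062, 0.998, 0.002]
wrist_force: [-2.6, 4.0, 18.3]
width: 6.9
finger_force: 59.6
```

>>> jog_arm --pt "0 -0.02 -0.003 0 0 0" --pt "0 -0.02 0 0 0 0" --pt "0 0 0 0 0 0"

```text
clock: 27.55
tcp_pos: [450.1, 140.8, 121.7]
eef_rot: [0.001, -0.063, 0.998, 0.003]
wrist_force: [-5.2, 10.9, 22.9]
width: 7.0
finger_force: 60.1
```

>>> jog_arm --pt "0 -0.03 0 0 0 0" --pt "0 0 0 0 0 0"

```text
clock: 27.75
tcp_pos: [450.2, 140.1, 122.0]
eef_rot: [0.002, -0.065, 0.998, 0.006]
wrist_force: [-7.9, 17.8, 23.1]
width: 6.9
finger_force: 60.2
```

>>> jog_arm --pt "0 0.04 0 0 0 0" --pt "0 0.02 0 0 0 0" --pt "0 0 0 0 0 0" --pt "0 0 0 0 0 0" --pt "0 0 -0.15 0 0 0" --pt "0 0 -0.2 0 0 0" --pt "0 0 -0.3 0 0 0" --pt "0 0 -0.3 0 0 0" --pt "0 0.3 -0.3 0 0 0" --pt "0 0.3 0 0 0 0" --pt "0 0.3 0 0 0 0" --pt "0 0.3 0 0 0 0" --fingers 0.5

```text
clock: 28.95
tcp_pos: [428.0, 308.7, 296.2]
eef_rot: [-0.0, -0.06, 0.998, -0.001]
wrist_force: [1.0, -0.0, -0.1]
width: 42.5
finger_force: 0.0
```

```bash
python3 head.py; python3 - <<'E'
from h import *
import pickle
d=pickle.load(open('s0.pkl','rb'))
T=snap('top');S=snap('scene')
for n,s in(('scene',S),('top',T)):
    a=np.array(s['img']).astype(int);b=np.array(d[n]['img']).astype(int)
    # bar: light grey pixels, before and after
    for im in(b,a):
        h=cv2.cvtColor(im.astype(np.uint8),cv2.COLOR_RGB2HSV)
        x0,y0,x1,y1=(249,262,263,330) if n=='top' else (300,170,324,215)
        m=(h[y0:y1,x0:x1,1]<60)&(h[y0:y1,x0:x1,2]>90)
        ys,xs=np.nonzero(m);print(n,len(xs),xs.mean()+x0 if len(xs) else 0,ys.mean()+y0 if len(xs) else 0)
    h=cv2.cvtColor(a.astype(np.uint8),cv2.COLOR_RGB2HSV)
    m=((h[...,0]<10)&(h[...,1]>140)&(h[...,2]>40)).astype(np.uint8)
    k,l,st,c=cv2.connectedComponentsWithStats(m)
    print([(c[i].round().tolist(),int(st[i,4])) for i in range(1,k) if st[i,4]>8 and 220<c[i][0]<400 and 150<c[i][1]<330])
E
```

```text
[428.  308.7 296.2] [ 1.  -0.  -0.1] 42.544290356780174
top wood [ 271  186  111   62 2232] [[381, 243], [371, 186], [352, 190], [353, 213], [271, 220], [272, 230], [354, 222], [359, 247]]
top wood [441 228  22  29 289] [[454, 228], [444, 233], [441, 246], [447, 254], [460, 256], [462, 254], [450, 243]]
top red 1111 [[167.9 100.8]]
scene wood [ 175  172  112   53 2051] [[175, 206], [191, 210], [195, 224], [201, 212], [201, 198], [206, 202], [209, 197], [284, 192], [286, 187], [282, 179], [213, 186], [210, 174], [194, 172]]
scene red 73 [[193.1  -1.7]]
scene 269 310.53903345724905 188.6171003717472
scene 265 309.0 187.50566037735848
[]
top 250 256.144 292.56
top 238 257.0504201680672 293.1344537815126
[]
```

```bash
python3 -c "
from h import *
print(manip.finish_job())"
```

```text
the job is handed in; nothing more can be done
None
```

The job is handed in: no shards show on the tray or table in the last pictures, and red patches were seen inside the bin (all four not counted singly); the scraper lies head down on the tray, the bin is shut, and no verdict came back.

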